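# Build the bedside book stack with the alarm clock on top

### The job

Tidy the bedside dresser: stack the three pocket books flat on the dark wooden board one after another, the largest first, then the middle one, then the smallest, each centred on what is under it and with its long side along the board's long side, and finally stand the alarm clock upright in the middle of the top book. Set each thing down gently rather than dropping it, let go of everything, and leave the mug, the candle and the ring dish where they are.

Things in the scene. Friction and masses are not known exactly. Their poses are not given: they have to be found in the camera images.
- board: flat dark-wood board lying on the dresser top (z = 0), fixed, no rim: 130 long (its x axis) by 95 wide (its y axis) by 12 mm thick; origin at the centre of its underside, so its top is 12 mm above the origin
- book_large: the largest of three loose pocket books, all alike in blue cloth covers with white pages and told apart by size: lies flat, 100 long (its x axis) by 66 wide (its y axis) by 28 mm thick (z, up), a solid block about 150 g; origin at the centre of its underside. Pinch it from above across its 66 mm width
- book_medium: the middle-sized of three loose pocket books, all alike in blue cloth covers with white pages and told apart by size: lies flat, 86 long (its x axis) by 58 wide (its y axis) by 24 mm thick (z, up), a solid block about 100 g; origin at the centre of its underside. Pinch it from above across its 58 mm width
- book_small: the smallest of three loose pocket books, all alike in blue cloth covers with white pages and told apart by size: lies flat, 72 long (its x axis) by 50 wide (its y axis) by 20 mm thick (z, up), a solid block about 60 g; origin at the centre of its underside. Pinch it from above across its 50 mm width
- clock: small white block-shaped alarm clock, standing loose: 46 wide (its y axis) by 34 deep (its x axis; the round dial is on its -x face) by 50 mm tall (plus a 2.5 mm button plate on top), about 110 g; origin at the centre of its underside, z up. Pinch it from above across its 46 mm width
- mug: terracotta mug, a bystander: 76 mm across, 85 mm tall, with a handle on its own +y side; origin at the centre of its underside
- candle: white candle jar, a bystander: 72 mm across, 75 mm tall, with a thin wick 9 mm above that; origin at the centre of its underside
- dish: blue ceramic ring dish, a bystander: 90 mm across, 22 mm tall; origin at the centre of its underside
Not all that is in view belongs to the job. Leave any green or red look-alike of the book_small alone.

How it is judged (in metres and radians):
On the way, in this order (a step that is already met when the one before it is completed fails the run):
1. the large book lies on the board, let go (horizontal distance between book_large and board below 0.012 m and z of book_large in the frame of board between 0.008 and 0.016 m and angle between book_large's own z axis and vertical below 0.1 rad and angle between the x axis of book_large and the x axis of board, either way round below 0.2 rad and linear speed of book_large below 0.02 m/s and contact force between the fingers and book_large below 0.1 N), for 0.2 s.
2. the medium book lies on the large one, let go (horizontal distance between book_medium and book_large below 0.012 m and z of book_medium in the frame of book_large between 0.024 and 0.032 m and angle between book_medium's own z axis and vertical below 0.1 rad and angle between the x axis of book_medium and the x axis of board, either way round below 0.2 rad and linear speed of book_medium below 0.02 m/s and contact force between the fingers and book_medium below 0.1 N), for 0.2 s.
3. the small book lies on the medium one, let go (horizontal distance between book_small and book_medium below 0.012 m and z of book_small in the frame of book_medium between 0.02 and 0.028 m and angle between book_small's own z axis and vertical below 0.1 rad and angle between the x axis of book_small and the x axis of board, either way round below 0.2 rad and linear speed of book_small below 0.02 m/s and contact force between the fingers and book_small below 0.1 N), for 0.2 s.
4. the clock stands on the small book, let go (horizontal distance between clock and book_small below 0.012 m and z of clock in the frame of book_small between 0.016 and 0.024 m and angle between clock's own z axis and vertical below 0.1 rad and linear speed of clock below 0.02 m/s and contact force between the fingers and clock below 0.1 N), for 0.2 s.
At the end, for the whole second after the job is handed in: On the board, bottom to top: large, medium, small book, clock upright; each within 12 mm of the centre of what is under it, within 4 mm of its resting height, level within 0.1 rad; books within 0.2 rad of the board's long axis, either way round; clock facing any way; all let go and at rest (all of step 1 and all of step 2 and all of step 3 and all of step 4); the robot touches nothing.
It fails at once if a book or the clock is dropped (faster than 0.5 m/s while the fingers do not touch it) ((contact force between the fingers and book_large below 0.01 N and linear speed of book_large above 0.5 m/s) or (contact force between the fingers and book_medium below 0.01 N and linear speed of book_medium above 0.5 m/s) or (contact force between the fingers and book_small below 0.01 N and linear speed of book_small above 0.5 m/s) or (contact force between the fingers and clock below 0.01 N and linear speed of clock above 0.5 m/s)).
It fails at once if the mug, the candle or the dish is shifted by more than 30 mm (distance of any of mug, candle, dish from where it was at the start of the episode above 0.03 m).
It also fails if it takes over 112 s, if anything falls off the work surface, if the arm or the gripper's body presses on something with over 40 N, if the wrist force passes 120 N, or if a joint passes its speed limit or range.

### The arm

A 6-joint arm with a two-finger parallel gripper is mounted at the origin on the work surface. World frame = base frame: x ahead of the robot, y to its left, z up, the work surface at z = 0. Lengths are in mm, angles in degrees, forces in N, time in s.
With the tool pointing down it reaches from about 400 to 825 mm from the base axis. Payload 7 kg.
Tool frame: the origin (TCP) lies at the centre of the arm's flange, where the gripper is bolted on; the fingertips stand 173 mm ahead of it and the grasp point (between the pads) lies 155 mm ahead of it; z points along the fingers, y is the line along which they close (so a half turn about z gives the same grasp; the last joint's range is limited). The gripper opens to 85 mm and grips with 20 to 120 N. Pads are 22 mm wide; open, the fingers measure 114 mm over their backs; the gripper's body (76 mm by 85 mm) begins 54 mm behind the grasp point. The pads swing forward as they close: fully open they stand 13 mm farther back than shut.
Start: joints at [82.798, 20.546, 0.682, 0, -70.136, -16.507], TCP at [271.418, 618.004, 404.702] pointing down, gripper open.
Joint ranges: [-176.03, 176.03], [-82.01, 121.73], [-58.28, 71.71], [-173.87, 95.51], [-174.79, -0.11], [-173.66, 173.66]. Speed limits (degrees/s): [136.94, 136.94, 172.46, 180, 180, 180].

### API

Orientations are given as [roll, pitch, yaw] about the fixed x, y, z axes, in that order (R = Rz(yaw) Ry(pitch) Rx(roll)).
In Python, from rig import robot, vision, recognise, masks_of gives the robot as it stands.
- The arm moves only by the tool step_arm, never from a script. Its argument "plan" is a list that holds one entry, the list of rows, each a list of 7 numbers: the shift along the tool's x, y, z in mm, then the turn, a rotation vector about the tool's x, y, z in rad, then the opening, from 0 (shut) to 1 (fully open). A call has 1 to 5 rows; each row shifts and turns the commanded pose from where the row before left it, along the tool's axes as they then stand; what a row does not reach is not made up. A row lasts 1/10 s, in which the tool goes at most 50 mm and 8.59 degrees, less where a joint would pass 70% of its speed; a pose out of reach is approached as far as the arm can. A call is refused whole if a number of a shift passes 50 or a number of a turn 0.15, either way. A call with a gripper value outside its range is refused whole. The fingers move at their own pace and stop on an object; "force" is the grip in N (left out, the last holds). Time passes only in rows, so rows that do not move let the fingers close. It gives the time, the measured TCP pose, the force, the opening and the grip force at its end, in the units of the state.
- robot.get_state(): the state, without advancing time (a new reading comes with each control period).
- vision.camera(name): name is "scene" or "top" or "wrist"; returns the picture (384x512x3 uint8, red, green, blue); there is no depth.
- vision.camera_params(name): a dict with "fov_y" (degrees; the focal length in pixels is half the picture's height over the tangent of half this angle, whatever the lens; pixels are square), "cx", "cy" (the principal point, pixels), "R" (3x3) and "t" (3): a world point X has camera coordinates R X + t. Camera axes: x right, y down, z forward; pixel columns grow to the right and rows downward; lengths in mm; the calibration is good to about 2 mm. A picture is of the moment at which its call begins: read the wrist's pose just before it. camera_params takes no time and is no camera call; for the wrist camera it gives the pose at the moment of the call.
- robot.sign_off(): hands the job in; it is judged then, once.
Trained networks look in the newest picture that a camera, given by its name, has taken for a name from the list of things; names that differ only in an ending like _2 or _b are one class to them, and where a whole thing is asked for, a point or a joint stands for the part that bears it (a point fixed in the world has none). Each returns a list of dicts, best first, with "p" (0 to 1); they miss things now and then, are a little off and sometimes report something else, mostly with a low value. They report only what shows in the picture. A call takes as long as a camera call. They do not tell look-alikes from the thing itself.
- recognise(camera, label): "at" ([column, row] as shares, 0 to 1, of the picture: columns of its width, rows of its height, amid what is visible of it).
- masks_of(camera, label): "region" (384x512 bool, what is visible of it) and "at" ([column, row] as shares, 0 to 1, of the picture: columns of its width, rows of its height, amid what is visible of it).
The state is a dict: "t": time; "q": joint angles; "joint_velocities": joint speeds; "effort": joint torques, N m; "ee_pos": TCP position; "tool_rot": TCP orientation; "ft_force": force on the tool from outside, world axes, zero at the start; "wrist_torque": the same for the moment, N m; "opening": finger opening in mm; "grip_force": force on a finger pad.
Only numpy, scipy, OpenCV 4.12 (cv2) and the standard library are available. Lean on these libraries where they do the work, as an engineer would, in place of code of your own. Each camera call takes 0.05 s, during which the arm holds its last target. There are 200 camera calls.

## Working session

There is one attempt and no reset: what is moved stays moved. The work goes in short steps, Python scripts to look and compute and a tool call to move; the robot and the scene stay as the last step left them, time stands still between calls to the robot, and variables do not carry over. Pictures are saved under pics/ and viewed, at most 14 in all, crops included, and the job is handed in when it is done.

Besides the shell and the picture viewer there is one more tool, called by a JSON object that holds its "api" and its "payload". step_arm: Moves the arm, as the interface text tells. Its arguments: {"type":"object","properties":{"plan":{"type":"array"},"force":{"type":"number"}},"required":["plan"]}

```bash
mkdir -p pics
cat > h.py <<'E'
import numpy as np, cv2
from rig import robot, vision, recognise, masks_of
def snap(c,name=None):
    P=vision.camera_params(c); im=vision.camera(c)
    if name: cv2.imwrite('pics/'+name,im[:,:,::-1])
    return im,P
def world(P,uv,z):
    f=192/np.tan(np.radians(P['fov_y'])/2)
    R=np.array(P['R']);t=np.array(P['t'])
    uv=np.atleast_2d(uv).astype(float)
    d=np.c_[(uv[:,0]-P['cx'])/f,(uv[:,1]-P['cy'])/f,np.ones(len(uv))]@R
    c=-R.T@t
    return c+d*((z-c[2])/d[:,2])[:,None]
E
python3 - <<'E'
from h import *
for c in('top','scene'):
    im,P=snap(c,c+'0.png')
    print(c,{k:np.round(v,2).tolist() for k,v in P.items()} )
    for l in['board','book_large','book_medium','book_small','clock','mug','candle','dish']:
        for m in masks_of(c,l)[:4]:
            if m['p']<.2: continue
            r=m['region'].astype(np.uint8)
            pts=np.argwhere(r)[:,::-1].astype(np.float32)
            b=cv2.minAreaRect(pts)
            print(l,round(m['p'],2),np.round(np.array(m['at'])*[512,384]),len(pts),np.round(b[0]),np.round(b[1]),round(b[2]))
s=robot.get_state();print(s)
E
```

```text
top {'fov_y': 44.16, 'cx': 253.83, 'cy': 192.9, 'R': [[-0.0, -1.0, 0.01], [-1.0, 0.0, -0.05], [0.05, -0.01, -1.0]], 't': [5.54, 574.16, 1041.33]}
board 0.95 [127. 255.] 2596 [128. 253.] [45. 60.] 10
board 0.6 [388. 247.] 438 [386. 246.] [27. 17.] 17
book_large 0.71 [243. 241.] 1391 [244. 241.] [46. 31.] 90
book_medium 0.91 [197. 146.] 1070 [196. 145.] [27. 40.] 14
book_small 0.87 [342. 195.] 802 [342. 199.] [25. 34.] 40
book_small 0.76 [320. 149.] 747 [321. 149.] [33. 23.] 82
book_small 0.72 [279. 188.] 735 [277. 188.] [23. 33.] 45
clock 0.68 [387. 247.] 427 [387. 246.] [27. 17.] 18
mug 0.95 [255. 118.] 1321 [254. 119.] [39. 47.] 42
candle 0.55 [101. 145.] 1274 [101. 147.] [44. 34.] 27
dish 0.67 [403. 145.] 1197 [404. 146.] [38. 37.] 90
scene {'fov_y': 52.44, 'cx': 252.54, 'cy': 194.96, 'R': [[-0.64, 0.77, 0.0], [0.58, 0.49, -0.65], [-0.5, -0.41, -0.76]], 't': [389.56, -311.32, 1233.72]}
book_large 0.8 [296. 182.] 1040 [295. 178.] [29. 41.] 43
book_medium 0.84 [279. 261.] 1171 [278. 259.] [30. 43.] 56
book_small 0.88 [210. 159.] 460 [208. 160.] [18. 26.] 83
book_small 0.66 [242. 191.
[... 270 characters left out ...]
[138. 158.] [23. 33.] 90
{'t': 0.9, 'q': array([ 8.27987944e+01,  2.05416655e+01,  6.81085097e-01, -1.54324356e-03,
       -7.01356080e+01, -1.65073170e+01]), 'joint_velocities': array([-0.12460871,  0.08103722,  0.02444425,  0.13079794, -0.0384437 ,
        0.01663479]), 'effort': array([-3.78800169e-04, -5.82963181e+01,  2.93653625e+01,  6.94199234e+00,
       -8.06270273e-04, -3.96209529e-06]), 'ee_pos': array([271.40273315, 617.98524613, 404.74376206]), 'tool_rot': array([-1.79996758e+02,  2.47464617e-03, -2.37090468e+01]), 'ft_force': array([0.0070655 , 0.27179614, 0.13132585]), 'wrist_torque': array([0.01837324, 0.01764954, 0.01083305]), 'grip_force': 0.0, 'opening': 85.61277174924453}
```

View picture.

Run:
```python
import cv2
a=cv2.imread('pics/top0.png')[90:290,60:460]
cv2.imwrite('pics/topc.png',cv2.resize(a,None,fx=2,fy=2,interpolation=cv2.INTER_CUBIC))
```

```text
(no output)
```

View pics/topc.png

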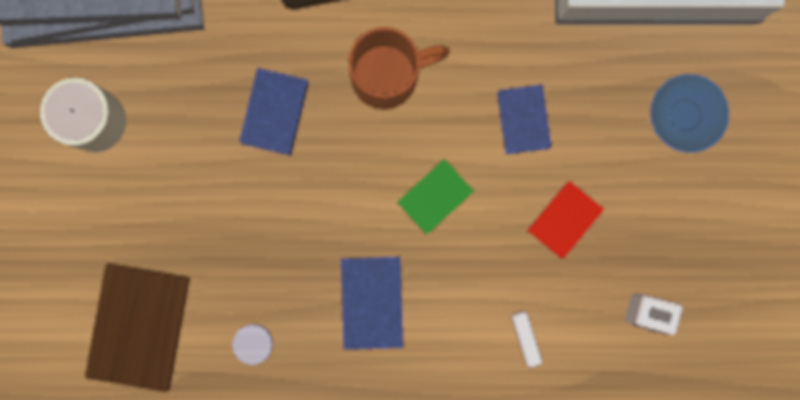

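The crop shows these blue candidates, in full-picture pixels: large book (246,241), medium (197,146), small (322,149). The look-alikes to leave alone are green (278,188) and red (343,199). The clock is at (388,247), not the white eraser (323,260) or the puck (186,262), and the board is at (128,253). I'll fit the poses from the silhouettes.

```bash
cat >> h.py <<'E'
from scipy.optimize import minimize
DIM=dict(board=(130,95,12),book_large=(100,66,28),book_medium=(86,58,24),book_small=(72,50,20),clock=(34,46,50))
def project(P,X):
    f=192/np.tan(np.radians(P['fov_y'])/2)
    c=X@np.array(P['R']).T+np.array(P['t'])
    return np.c_[P['cx']+f*c[:,0]/c[:,2],P['cy']+f*c[:,1]/c[:,2]]
def box(d,x,y,yaw,z0=0):
    s=np.array([[i,j,k] for i in(-.5,.5) for j in(-.5,.5) for k in(0,1)])*d
    c,n=np.cos(yaw),np.sin(yaw)
    return np.c_[c*s[:,0]-n*s[:,1]+x,n*s[:,0]+c*s[:,1]+y,s[:,2]+z0]
def fit(P,mask,d,z0=0,yaws=None):
    m=cv2.GaussianBlur(mask.astype(np.float32),(0,0),.7)
    v,u=np.nonzero(mask); x,y,_=world(P,[[u.mean(),v.mean()]],z0+d[2]*.7)[0]
    S=8
    def cost(p):
        h=cv2.convexHull(project(P,box(d,p[0],p[1],p[2]/30,z0)).astype(np.float32))
        r=np.zeros(m.shape,np.uint8)
        cv2.fillConvexPoly(r,np.round((h)*2**S).astype(np.int32),255,cv2.LINE_AA,S)
        return np.abs(cv2.GaussianBlur(r/255.,(0,0),.7)-m).sum()
    best=None
    for w in np.arange(-90,90,15) if yaws is None else yaws:
        x0=np.array([x,y,np.radians(w)*30])
        r=minimize(cost,x0,method='Nelder-Mead',options=dict(initial_simplex=[x0,x0+[4,0,0],x0+[0,4,0],x0+[0,0,5]],maxiter=150))
        if best is None or r.fun<best.fun: best=r
    p=best.x
    return p[0],p[1],(np.degrees(p[2]/30)+90)%180-90,best.fun/mask.sum()
def blobs(m,lo=150):
    n,l,st,ce=cv2.connectedComponentsWithStats(m.astype(np.uint8))
    return [(l==i,ce[i],st[i,4]) for i in range(1,n) if st[i,4]>lo]
def blue(im):
    r,g,b=[im[...,i].astype(int) for i in range(3)]
    return (b>r+18)&(b>g+12)
def near(bl,at):
    return min(bl,key=lambda b:np.hypot(*(b[1]-at)))[0]
E
python3 - <<'E'
from h import *
im,P=snap('top'); B=blobs(blue(im))
for n,at in dict(book_large=(246,241),book_medium=(197,146),book_small=(322,149)).items():
    m=near(B,at); print(n,m.sum(),np.round(fit(P,m,DIM[n]),2))
for n in('board','clock'):
    m=sorted(masks_of('top',n),key=lambda k:-k['p'])[0]['region']
    print(n,np.round(fit(P,m,DIM[n]),2))
for n in ['mug','candle','dish']:
    print(n,np.round(world(P,np.array(recognise('top',n)[0]['at'])*[512,384],60 if n!='dish' else 15)))
W=vision.camera_params('wrist');print({k:np.round(v,3).tolist() for k,v in W.items()}, robot.get_state()['ee_pos'])
E
```

```text
book_large 1277 [4.6818e+02 2.3580e+01 2.0200e+00 1.6000e-01]
book_medium 960 [ 6.8131e+02  1.3169e+02 -1.3550e+01  2.1000e-01]
book_small 682 [ 6.7160e+02 -1.4761e+02  7.6400e+00  2.5000e-01]
board [ 4.4129e+02  2.8471e+02 -1.2210e+01  1.0000e-01]
clock [ 4.5623e+02 -2.8369e+02 -1.4090e+01  2.6000e-01]
mug [[726.   4.  60.]]
candle [[673. 330.  60.]]
dish [[ 677. -336.   15.]]
{'fov_y': 71.179, 'cx': 256.342, 'cy': 189.859, 'R': [[-0.403, -0.915, 0.0], [-0.879, 0.387, 0.279], [-0.255, 0.112, -0.96]], 't': [674.506, -36.771, 378.296]} [271.42958319 618.01790593 404.70835819]
```

```bash
cat >> h.py <<'E'
from scipy.spatial.transform import Rotation as Ro
def plan(tgt,yaw,start=None,syaw=None,vmax=45):
    """rows (tool axes) taking the TCP to tgt with tool down at yaw: tilt and turn spread, straight line"""
    s=robot.get_state(); p=s['ee_pos'] if start is None else np.array(start,float)
    R0=Ro.from_euler('xyz',s['tool_rot'] if syaw is None else [180,0,syaw],degrees=True)
    R1=Ro.from_euler('xyz',[180,0,yaw],degrees=True)
    w=(R0.inv()*R1).as_rotvec(); d=np.array(tgt)-p
    n=int(max(np.ceil(np.abs(w).max()/.14),np.ceil(np.linalg.norm(d)/vmax),1))
    print('now',np.round(p,1),np.round(s['tool_rot'],2),'n',n)
    for i in range(n):
        sh=(R0*Ro.from_rotvec(w*i/n)).inv().apply(d/n)
        print(np.round(sh,1).tolist(),np.round(w/n,4).tolist())
E
python3 - <<'E'
from h import *
plan([468-71,24,360],2)
E
```

```text
now [271.4 618.  404.7] [-180.      0.    -23.71] n 14
[25.3, 35.2, 3.2] [-0.0, -0.0, -0.0321]
[24.1, 36.0, 3.2] [-0.0, -0.0, -0.0321]
[23.0, 36.8, 3.2] [-0.0, -0.0, -0.0321]
[21.8, 37.5, 3.2] [-0.0, -0.0, -0.0321]
[20.6, 38.2, 3.2] [-0.0, -0.0, -0.0321]
[19.3, 38.8, 3.2] [-0.0, -0.0, -0.0321]
[18.1, 39.4, 3.2] [-0.0, -0.0, -0.0321]
[16.8, 40.0, 3.2] [-0.0, -0.0, -0.0321]
[15.5, 40.5, 3.2] [-0.0, -0.0, -0.0321]
[14.2, 41.0, 3.2] [-0.0, -0.0, -0.0321]
[12.9, 41.4, 3.2] [-0.0, -0.0, -0.0321]
[11.5, 41.8, 3.2] [-0.0, -0.0, -0.0321]
[10.2, 42.1, 3.2] [-0.0, -0.0, -0.0321]
[8.8, 42.5, 3.2] [-0.0, -0.0, -0.0321]
```

{"api": "step_arm", "payload": {"plan": [[[0,0,0,0,0,-0.112,1],[0,0,0,0,0,-0.112,1],[0,0,0,0,0,-0.112,1],[0,0,0,0,0,-0.112,1],[10,40,0,0,0,0,1]]], "force": 30}}

```text
t: 1.7
ee_pos: [282.0, 580.8, 403.3]
tool_rot: [180.0, -0.0, 2.3]
ft_force: [0.6, -0.6, -0.4]
opening: 85.3
grip_force: 0.0
```

{"api": "step_arm", "payload": {"plan": [[[11,43,4,0,0,0,1],[11,43,4,0,0,0,1],[11,43,4,0,0,0,1],[11,43,4,0,0,0,1],[11,43,4,0,0,0,1]]]}}

```text
t: 2.2
ee_pos: [345.3, 363.6, 384.8]
tool_rot: [-180.0, -0.0, 2.0]
ft_force: [1.0, -0.3, 0.8]
opening: 85.4
grip_force: 0.0
```

{"api": "step_arm", "payload": {"plan": [[[11,43,4,0,0,0,1],[11,43,4,0,0,0,1],[11,43,4,0,0,0,1],[11,43,4,0,0,0,1],[11,43,4,0,0,0,1]]]}}

```text
t: 2.7
ee_pos: [407.5, 150.6, 365.0]
tool_rot: [-180.0, -0.1, 2.0]
ft_force: [1.4, -0.4, 0.4]
opening: 85.4
grip_force: 0.0
```

{"api": "step_arm", "payload": {"plan": [[[10,43,4,0,0,0,1],[9,43,4,0,0,0,1],[9,43,4,0,0,0,1],[0,0,0,0,0,0,1],[0,0,0,0,0,0,1]]]}}

```text
t: 3.2
ee_pos: [439.9, 23.3, 352.8]
tool_rot: [-180.0, -0.0, 1.8]
ft_force: [0.4, 0.3, 0.2]
opening: 85.4
grip_force: 0.0
```

Run:
```python
from h import *
im,P=snap('wrist','w1.png'); B=blobs(blue(im))
for m in masks_of('wrist','book_large')[:2]: print(round(m['p'],2),np.array(m['at'])*[512,384],m['region'].sum(),np.round(fit(P,m['region'],DIM['book_large'],yaws=[0,15]),2))
for b in B: print(b[1],b[2])
b=max(B,key=lambda b:b[2]); print(np.round(fit(P,b[0],DIM['book_large'],yaws=[0,15]),2))
print(project(P,box(DIM['book_large'],468.2,23.6,np.radians(2))).round().tolist())
```

```text
0.81 [256.7168 149.9136] 5347 [4.653e+02 2.185e+01 1.680e+00 7.000e-02]
[257.75621891 151.21106008] 5226
[4.6458e+02 2.1830e+01 4.7000e-01 9.0000e-02]
[[283.0, 189.0], [285.0, 196.0], [230.0, 189.0], [228.0, 196.0], [285.0, 105.0], [288.0, 104.0], [227.0, 105.0], [225.0, 104.0]]
```

View pics/w1.png

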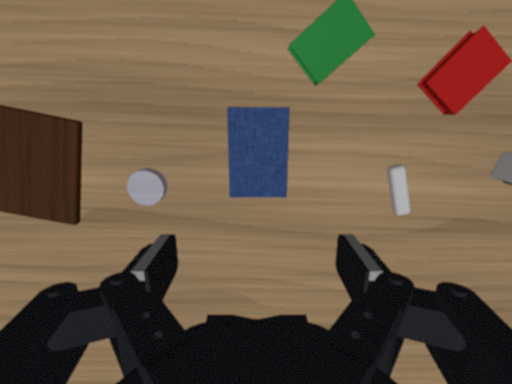

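The wrist picture shows the large blue book unobstructed at (258,151), with the board on the left at (40,165). Green and red are well clear, so I'll go down.

{"api": "step_arm", "payload": {"plan": [[[9,0,40,0,0,0,1],[9,0,40,0,0,0,1],[8,1,40,0,0,0,1],[0,0,35,0,0,0,1],[0,0,0,0,0,0,1]]]}}

```text
t: 3.8
ee_pos: [464.2, 24.9, 194.1]
tool_rot: [179.8, 0.4, 2.0]
ft_force: [-1.0, -0.0, 0.1]
opening: 85.6
grip_force: 0.0
```

{"api": "step_arm", "payload": {"plan": [[[1,1,15,0,0,0,1],[0,0,0,0,0,0,1],[0,0,0,0,0,0,1]]]}}

```text
t: 4.1
ee_pos: [467.3, 24.2, 184.2]
tool_rot: [-180.0, -0.1, 2.0]
ft_force: [0.5, 0.5, 0.6]
opening: 85.8
grip_force: 0.0
```

{"api": "step_arm", "payload": {"plan": [[[0,0,0,0,0,0,0.5],[0,0,0,0,0,0,0.5],[0,0,0,0,0,0,0.5],[0,0,0,0,0,0,0.5],[0,0,0,0,0,0,0.5]]], "force": 30}}

```text
t: 4.6
ee_pos: [467.2, 23.7, 184.3]
tool_rot: [-179.9, -0.1, 2.0]
ft_force: [-3.1, 2.2, 8.5]
opening: 65.1
grip_force: 31.4
```

{"api": "step_arm", "payload": {"plan": [[[0,0,0,0,0,0,1],[0,0,0,0,0,0,1],[0,0,0,0,0,0,1],[0,0,7,0,0,0,1],[0,0,0,0,0,0,1]]]}}

```text
t: 5.1
ee_pos: [466.5, 23.1, 174.8]
tool_rot: [180.0, 0.1, 1.9]
ft_force: [0.1, 0.0, 0.4]
opening: 85.4
grip_force: 0.0
```

{"api": "step_arm", "payload": {"plan": [[[0,0,0,0,0,0,0.5],[0,0,0,0,0,0,0.5],[0,0,0,0,0,0,0.5],[0,0,0,0,0,0,0.5],[0,0,0,0,0,0,0.5]]], "force": 40}}

```text
t: 5.6
ee_pos: [466.8, 23.3, 175.7]
tool_rot: [180.0, 0.0, 2.0]
ft_force: [-0.6, -0.7, 1.2]
opening: 64.9
grip_force: 44.9
```

Run:
```python
from h import *
im,P=snap('wrist','w2.png'); 
cv2.imwrite('pics/w2.png',im[:,:,::-1])
```

```text
(no output)
```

View pics/w2.png

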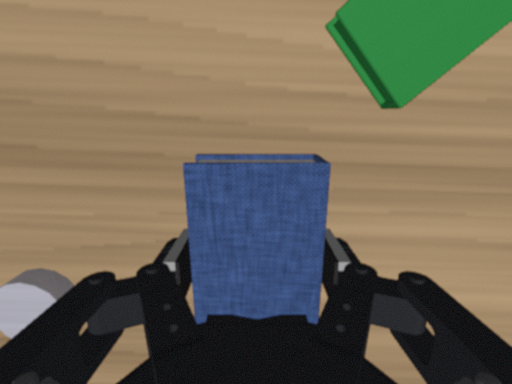

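The wrist picture shows the large book held evenly between the pads (gripped across its width, far top edge at row 162). I'll work out the grip offset and the transfer.

Run:
```python
from h import *
P=vision.camera_params('wrist'); print(world(P,[[257,162]],28)-[50,1.7,0])
plan([441.3,284.7,270],-12.2,start=[466.8,23.3,270],syaw=2)
```

```text
[[466.06291711  22.61253171  28.        ]]
now [466.8  23.3 270. ] [1.80e+02 1.00e-02 1.96e+00] n 6
[-2.7, -43.7, -0.0] [0.0, -0.0, 0.0413]
[-4.5, -43.5, -0.0] [0.0, -0.0, 0.0413]
[-6.3, -43.3, -0.0] [0.0, -0.0, 0.0413]
[-8.1, -43.0, -0.0] [0.0, -0.0, 0.0413]
[-9.9, -42.6, -0.0] [0.0, -0.0, 0.0413]
[-11.6, -42.2, -0.0] [0.0, -0.0, 0.0413]
```

{"api": "step_arm", "payload": {"plan": [[[0,0,-10,0,0,0,0.5],[0,0,-20,0,0,0,0.5],[0,0,-30,0,0,0,0.5],[0,0,-30,0,0,0,0.5],[0,0,0,0,0,0,0.5]]]}}

```text
t: 6.15
ee_pos: [468.2, 23.9, 270.0]
tool_rot: [-179.9, -0.4, 2.0]
ft_force: [-0.2, -0.0, -1.8]
opening: 65.1
grip_force: 45.2
```

{"api": "step_arm", "payload": {"plan": [[[-2,-25,0,0,0,0.04,0.5],[-3,-35,0,0,0,0.04,0.5],[-5,-40,0,0,0,0.04,0.5],[-6,-40,0,0,0,0.04,0.5],[-8,-40,0,0,0,0.04,0.5]]]}}

```text
t: 6.65
ee_pos: [452.0, 205.9, 265.8]
tool_rot: [-180.0, 0.0, -9.6]
ft_force: [0.4, 0.3, -1.5]
opening: 65.0
grip_force: 45.1
```

{"api": "step_arm", "payload": {"plan": [[[-10,-40,0,0,0,0.048,0.5],[-6,-25,0,0,0,0,0.5],[-3,-12,0,0,0,0,0.5],[0,0,0,0,0,0,0.5],[0,0,0,0,0,0,0.5]]]}}

```text
t: 7.15
ee_pos: [448.1, 283.0, 265.3]
tool_rot: [179.9, 0.0, -12.2]
ft_force: [0.2, 0.1, -1.4]
opening: 65.1
grip_force: 45.2
```

Run:
```python
from h import *
plan([441.3,284.7,196],-12.2)
snap('wrist','w3.png')
```

```text
now [448.1 283.  265.3] [ 1.7994e+02  4.0000e-02 -1.2250e+01] n 2
[-3.5, -0.2, 34.7] [0.0005, 0.0004, -0.0004]
[-3.5, -0.2, 34.7] [0.0005, 0.0004, -0.0004]
```

View pics/w3.png

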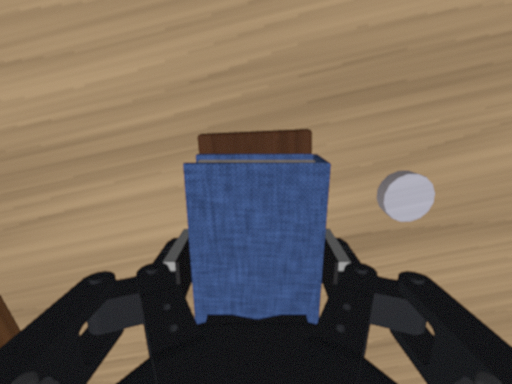

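The held book hovers over the board, whose far edge runs from (198,135) to (311,129). I'll use that edge to check the board's pose.

Run:
```python
from h import *
im,P=snap('wrist')
r,g,b=[im[...,i].astype(int) for i in range(3)]
m=(r+g+b<190)&(r>b+10)
m[160:]=0; m=near(blobs(m,100),(255,140))
# edge: first row per column
vs,us=np.nonzero(m); cols=np.arange(us.min()+4,us.max()-3); top=[vs[us==c].min() for c in cols]
l=np.polyfit(cols,top,1); e=np.array([[us.min(),np.polyval(l,us.min())],[us.max()+1,np.polyval(l,us.max()+1)]])
w=world(P,e,12); d=w[0]-w[1]; print(e,w,np.linalg.norm(d)); 
yaw=np.arctan2(-d[0],d[1]); print(np.degrees(yaw), w.mean(0)[:2]-65*np.array([np.cos(yaw),np.sin(yaw)]))
```

```text
[[198.         134.5506393 ]
 [311.         129.71129657]] [[509.62844031 317.14148359  12.        ]
 [493.8002006  226.68400733  12.        ]] 91.83184733035635
-9.925127806411908 [437.68712153 283.11621801]
```

{"api": "step_arm", "payload": {"plan": [[[-4,0,20,0,0,-0.02,0.5],[-4,0,25,0,0,0,0.5],[0,0,20,0,0,0,0.5],[0,0,7,0,0,0,0.5],[0,0,0,0,0,0,0.5]]]}}

```text
t: 7.75
ee_pos: [440.6, 284.4, 193.1]
tool_rot: [179.9, 0.0, -11.2]
ft_force: [-0.3, -1.1, -1.4]
opening: 65.3
grip_force: 45.1
```

{"api": "step_arm", "payload": {"plan": [[[0,0,0,0,0,0,0.5],[0,0,1,0,0,0,0.5],[0,0,0,0,0,0,0.5]]]}}

```text
t: 8.05
ee_pos: [440.8, 285.5, 193.5]
tool_rot: [-179.9, -0.0, -11.1]
ft_force: [-0.0, 0.5, -1.0]
opening: 65.2
grip_force: 45.1
```

{"api": "step_arm", "payload": {"plan": [[[0,0,2,0,0,0,0.5],[0,0,0,0,0,0,0.5],[0,0,0,0,0,0,0.5]]]}}

```text
t: 8.35
ee_pos: [440.5, 285.3, 190.7]
tool_rot: [180.0, 0.0, -11.1]
ft_force: [0.0, -1.4, -1.6]
opening: 65.0
grip_force: 45.1
```

{"api": "step_arm", "payload": {"plan": [[[0,0,1,0,0,0,0.5],[0,0,0,0,0,0,0.5],[0,0,0,0,0,0,0.5]]]}}

```text
t: 8.65
ee_pos: [440.5, 285.3, 189.6]
tool_rot: [180.0, 0.0, -11.1]
ft_force: [0.3, -0.3, -2.0]
opening: 65.0
grip_force: 45.1
```

{"api": "step_arm", "payload": {"plan": [[[0,0,1,0,0,0,0.5],[0,0,0,0,0,0,0.5],[0,0,0,0,0,0,0.5]]]}}

```text
t: 8.95
ee_pos: [440.5, 285.3, 188.7]
tool_rot: [180.0, 0.0, -11.1]
ft_force: [-0.2, -0.2, -1.2]
opening: 65.1
grip_force: 45.1
```

{"api": "step_arm", "payload": {"plan": [[[0,0,1,0,0,0,0.5],[0,0,0,0,0,0,0.5],[0,0,0,0,0,0,0.5]]]}}

```text
t: 9.25
ee_pos: [440.6, 285.3, 187.8]
tool_rot: [-180.0, -0.0, -11.1]
ft_force: [0.9, 0.2, -1.1]
opening: 65.0
grip_force: 45.2
```

{"api": "step_arm", "payload": {"plan": [[[0,0,0.5,0,0,0,0.5],[0,0,0,0,0,0,0.5],[0,0,0,0,0,0,0.5]]]}}

```text
t: 9.55
ee_pos: [440.6, 285.4, 187.7]
tool_rot: [-180.0, -0.0, -11.1]
ft_force: [-1.2, -0.3, 5.8]
opening: 65.2
grip_force: 46.0
```

Contact came at z = 187.7, as predicted. I'll release and lift.

{"api": "step_arm", "payload": {"plan": [[[0,0,0,0,0,0,0.85],[0,0,0,0,0,0,1],[0,0,0,0,0,0,1],[0,0,0,0,0,0,1],[0,0,0,0,0,0,1]]]}}

```text
t: 10.05
ee_pos: [440.6, 285.3, 187.2]
tool_rot: [180.0, 0.0, -11.1]
ft_force: [0.5, -0.3, -0.0]
opening: 85.4
grip_force: 0.0
```

{"api": "step_arm", "payload": {"plan": [[[0,0,-15,0,0,0,1],[0,0,-30,0,0,0,1],[0,0,-40,0,0,0,1],[0,0,-40,0,0,0,1],[0,0,-40,0,0,0,1]]]}}

```text
t: 10.55
ee_pos: [440.3, 285.0, 353.8]
tool_rot: [180.0, 0.0, -11.1]
ft_force: [0.8, 0.8, 0.4]
opening: 85.1
grip_force: 0.0
```

Run:
```python
from h import *
im,P=snap('wrist','w4.png')
b=max(blobs(blue(im)),key=lambda b:b[2]); print(b[1],b[2],np.round(fit(P,b[0],DIM['book_large'],12,yaws=[-12,0]),2))
for m in masks_of('wrist','board')[:1]:
    print(m['p'],m['region'].sum(),np.round(fit(P,m['region']|b[0],DIM['board'],yaws=[-12,0]),2))
plan([672,131,340],-13)
```

```text
[255.9082519  176.35106768] 5526 [ 4.3899e+02  2.8544e+02 -1.1100e+01  5.0000e-02]
0.83 2775 [ 4.3833e+02  2.8365e+02 -1.0070e+01  7.0000e-02]
now [441.7 286.3 358.1] [-179.53   -0.32  -11.05] n 7
[36.5, 15.5, 2.7] [-0.0012, -0.0008, 0.0049]
[36.6, 15.3, 2.6] [-0.0012, -0.0008, 0.0049]
[36.7, 15.1, 2.6] [-0.0012, -0.0008, 0.0049]
[36.8, 15.0, 2.6] [-0.0012, -0.0008, 0.0049]
[36.8, 14.8, 2.6] [-0.0012, -0.0008, 0.0049]
[36.9, 14.6, 2.6] [-0.0012, -0.0008, 0.0049]
[37.0, 14.4, 2.6] [-0.0012, -0.0008, 0.0049]
```

View pics/w4.png

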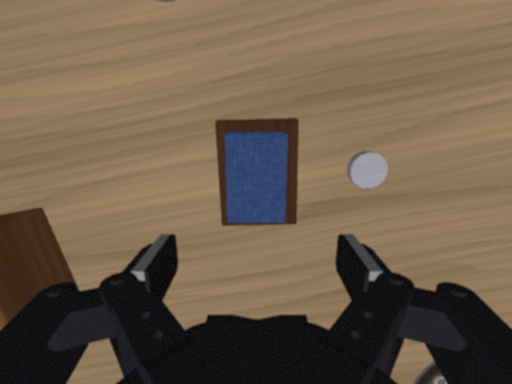

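The wrist picture shows the large book centred on the board at (256,177) and let go. Next is the medium book.

{"api": "step_arm", "payload": {"plan": [[[41,18,2,0,0,0.01,1],[41,18,2,0,0,0.01,1],[41,18,2,0,0,0.01,1],[41,18,2,0,0,0.01,1],[41,18,2,0,0,0,1]]]}}

```text
t: 11.15
ee_pos: [623.0, 152.6, 341.5]
tool_rot: [180.0, 0.0, -13.4]
ft_force: [0.8, 1.6, 0.3]
opening: 85.0
grip_force: 0.0
```

{"api": "step_arm", "payload": {"plan": [[[35,15,2,0,0,0,1],[0,0,0,0,0,0,1],[0,0,0,0,0,0,1]]]}}

```text
t: 11.45
ee_pos: [652.7, 130.2, 338.7]
tool_rot: [179.9, 0.1, -13.5]
ft_force: [-0.1, 0.3, -0.5]
opening: 85.2
grip_force: 0.0
```

```bash
cat > look.py <<'E'
import sys
from h import *
n=sys.argv[1]; at=eval(sys.argv[2]); zt=float(sys.argv[3])
im,P=snap('wrist',sys.argv[4] if len(sys.argv)>4 else None)
for b in blobs(blue(im),800):
    p=fit(P,b[0],DIM[n],yaws=[-15,0,15]); print(n,b[1].round(),b[2],np.round(p,2))
    if np.hypot(p[0]-at[0],p[1]-at[1])<25: plan([p[0],p[1],zt],p[2],vmax=60)
E
python3 look.py book_medium "(681,131)" 176 w5.png
```

```text
book_medium [499. 100.] 1669 [ 6.6453e+02 -1.6918e+02  8.1700e+00  2.3000e-01]
book_medium [249. 153.] 4202 [ 6.7755e+02  1.3186e+02 -1.2510e+01  1.0000e-01]
now [652.2 130.9 339.3] [ 1.7996e+02  7.0000e-02 -1.3450e+01] n 3
[8.2, -2.3, 54.4] [0.0002, 0.0004, -0.0055]
[8.2, -2.3, 54.4] [0.0002, 0.0004, -0.0055]
[8.2, -2.2, 54.4] [0.0002, 0.0004, -0.0055]
```

{"api": "step_arm", "payload": {"plan": [[[9,-3,35,0,0,-0.015,1],[9,-2,40,0,0,0,1],[8,-2,40,0,0,0,1],[0,0,30,0,0,0,1],[0,0,10,0,0,0,1]]]}}

```text
t: 12.0
ee_pos: [677.3, 132.7, 181.7]
tool_rot: [179.8, 0.3, -12.5]
ft_force: [-0.3, -0.1, -0.2]
opening: 85.5
grip_force: 0.0
```

{"api": "step_arm", "payload": {"plan": [[[0,0,5,0,0,0,1],[0,0,0,0,0,0,1],[0,0,0,0,0,0,1]]]}}

```text
t: 12.3
ee_pos: [679.7, 132.8, 182.3]
tool_rot: [-179.9, -0.1, -12.5]
ft_force: [-0.5, -0.2, 0.7]
opening: 85.3
grip_force: 0.0
```

{"api": "step_arm", "payload": {"plan": [[[0,0,7,0,0,0,1],[0,0,0,0,0,0,1],[0,0,0,0,0,0,1]]]}}

```text
t: 12.6
ee_pos: [679.2, 132.1, 173.5]
tool_rot: [-180.0, -0.0, -12.5]
ft_force: [0.6, 0.2, -0.4]
opening: 85.1
grip_force: 0.0
```

{"api": "step_arm", "payload": {"plan": [[[0,0,0,0,0,0,0.4],[0,0,0,0,0,0,0.4],[0,0,0,0,0,0,0.4],[0,0,0,0,0,0,0.4],[0,0,0,0,0,0,0.4]]], "force": 40}}

```text
t: 13.1
ee_pos: [679.4, 132.2, 173.6]
tool_rot: [-180.0, -0.0, -12.5]
ft_force: [-0.4, 0.1, 4.0]
opening: 57.2
grip_force: 43.8
```

```bash
cat > held.py <<'E'
import sys
from h import *
L,T,z=map(float,sys.argv[1:4])   # length, thickness, underside height
im,P=snap('wrist',sys.argv[4] if len(sys.argv)>4 else None)
s=robot.get_state(); y=np.radians(s['tool_rot'][2])
m=max(blobs(blue(im),800),key=lambda b:b[2])[0]
# far top edge: strongest row-wise drop of the top face = widest row
w=m.sum(1); r=np.argmax(w[:260]); u=np.nonzero(m[r])[0]
print('row',r,'width',w[r],'first row',np.nonzero(w)[0][0])
e=world(P,[[u.mean(),r]],z+T)[0]
off=(e-s['ee_pos'])[:2]@[np.cos(y),np.sin(y)]-L/2
print('book centre ahead of TCP along tool x',round(off,1), s['ee_pos'].round(1))
E
python3 held.py 86 24 0 w6.png
```

```text
row 178 width 125 first row 168
book centre ahead of TCP along tool x -1.2 [679.5 132.3 173.6]
```

View pics/w6.png

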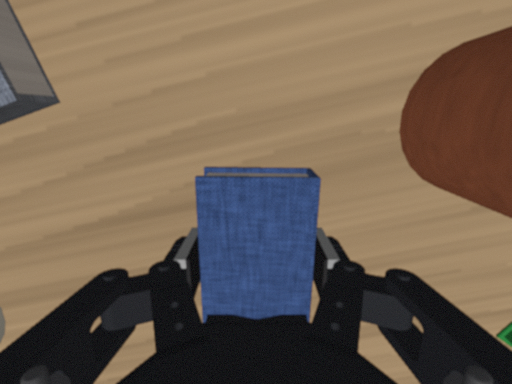

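The medium book is held squarely, with its far edge at row 177. I'll lift and carry it to the stack.

{"api": "step_arm", "payload": {"plan": [[[0,0,-10,0,0,0,0.4],[0,0,-25,0,0,0,0.4],[0,0,-35,0,0,0,0.4],[0,0,-30,0,0,0,0.4],[-20,-7,-10,0,0,0,0.4]]]}}

```text
t: 13.65
ee_pos: [663.1, 142.9, 287.2]
tool_rot: [-179.9, -0.3, -12.6]
ft_force: [-0.5, 0.2, -1.4]
opening: 57.3
grip_force: 43.5
```

{"api": "step_arm", "payload": {"plan": [[[-35,-13,0,0,0,-0.012,0.4],[-40,-15,0,0,0,-0.012,0.4],[-40,-15,0,0,0,0,0.4],[-40,-15,0,0,0,0,0.4],[-40,-15,0,0,0,0,0.4]]]}}

```text
t: 14.15
ee_pos: [483.2, 254.4, 283.5]
tool_rot: [-180.0, 0.0, -11.2]
ft_force: [0.1, 0.9, -0.9]
opening: 57.1
grip_force: 43.4
```

{"api": "step_arm", "payload": {"plan": [[[-32,-12,0,0,0,0,0.4],[-17,-6,0,0,0,0,0.4],[0,0,0,0,0,0,0.4],[0,0,0,0,0,0,0.4]]]}}

```text
t: 14.55
ee_pos: [440.0, 281.3, 283.7]
tool_rot: [-180.0, -0.0, -11.1]
ft_force: [-1.0, -0.1, -0.3]
opening: 57.2
grip_force: 43.4
```

{"api": "step_arm", "payload": {"plan": [[[0,-4,20,0,0,0,0.4],[0,0,25,0,0,0,0.4],[0,0,15,0,0,0,0.4],[0,0,6,0,0,0,0.4],[0,0,0,0,0,0,0.4]]]}}

```text
t: 15.05
ee_pos: [441.5, 284.4, 216.5]
tool_rot: [179.9, 0.0, -11.2]
ft_force: [0.4, -0.9, -0.8]
opening: 57.4
grip_force: 43.4
```

{"api": "step_arm", "payload": {"plan": [[[0,0,0,0,0,0,0.4],[0,0,0,0,0,0,0.4]]]}}

```text
t: 15.25
ee_pos: [441.5, 285.2, 218.1]
tool_rot: [-179.9, -0.0, -11.2]
ft_force: [0.1, -0.6, -0.9]
opening: 57.0
grip_force: 43.4
```

{"api": "step_arm", "payload": {"plan": [[[0,0,3,0,0,0,0.4],[0,0,0,0,0,0,0.4],[0,0,0,0,0,0,0.4]]]}}

```text
t: 15.55
ee_pos: [441.0, 285.0, 214.4]
tool_rot: [-180.0, -0.0, -11.2]
ft_force: [0.3, 0.1, -0.8]
opening: 56.9
grip_force: 43.4
```

{"api": "step_arm", "payload": {"plan": [[[0,0,1,0,0,0,0.4],[0,0,0,0,0,0,0.4],[0,0,0,0,0,0,0.4]]]}}

```text
t: 15.85
ee_pos: [441.0, 285.2, 213.5]
tool_rot: [-180.0, -0.0, -11.1]
ft_force: [-1.2, -0.4, 4.8]
opening: 57.3
grip_force: 43.9
```

{"api": "step_arm", "payload": {"plan": [[[0,0,0.5,0,0,0,0.4],[0,0,0,0,0,0,0.4],[0,0,0,0,0,0,0.4]]]}}

```text
t: 16.15
ee_pos: [441.0, 285.1, 213.5]
tool_rot: [-180.0, -0.0, -11.1]
ft_force: [-4.0, 0.5, 10.7]
opening: 57.4
grip_force: 44.7
```

{"api": "step_arm", "payload": {"plan": [[[0,0,-0.5,0,0,0,0.8],[0,0,0,0,0,0,1],[0,0,0,0,0,0,1],[0,0,0,0,0,0,1],[0,0,0,0,0,0,1]]]}}

```text
t: 16.65
ee_pos: [441.0, 285.0, 213.1]
tool_rot: [180.0, 0.0, -11.2]
ft_force: [0.4, -0.1, -0.2]
opening: 85.2
grip_force: 0.0
```

{"api": "step_arm", "payload": {"plan": [[[0,0,-15,0,0,0,1],[0,0,-30,0,0,0,1],[0,0,-40,0,0,0,1],[0,0,-40,0,0,0,1],[0,0,-20,0,0,0,1]]]}}

```text
t: 17.15
ee_pos: [441.4, 285.4, 361.9]
tool_rot: [-179.8, -0.1, -11.1]
ft_force: [-0.1, 0.9, -0.2]
opening: 85.4
grip_force: 0.0
```

Run:
```python
from h import *
im,P=snap('wrist','w7.png')
print(masks_of('wrist','book_medium')[0]['p'])
for n,z in(('book_medium',40),('book_large',12)):
    m=masks_of('wrist',n)
    for k in m[:2]: print(n,round(k['p'],2),k['region'].sum(),np.round(fit(P,k['region'],DIM[n],z,yaws=[-12,0]),2))
```

```text
0.93
book_medium 0.93 4678 [ 4.4083e+02  2.8458e+02 -1.1080e+01  5.0000e-02]
book_large 0.68 574 [439.27 284.87 -12.05   8.54]
```

View pics/w7.png

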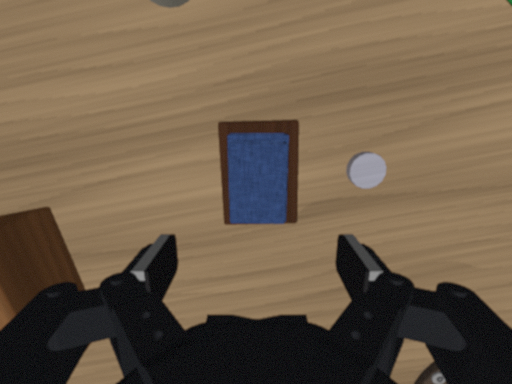

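The medium book sits centred on the stack at (258,178). Next is the small blue book.

{"api": "step_arm", "payload": {"plan": [[[0,0,0,0,0,-0.11,1],[0,0,0,0,0,-0.11,1],[0,0,0,0,0,-0.106,1],[13,42,1,0,0,0,1],[13,42,1,0,0,0,1]]]}}

```text
t: 17.85
ee_pos: [477.5, 204.8, 354.5]
tool_rot: [179.9, 0.1, 7.7]
ft_force: [0.6, -0.9, 0.9]
opening: 85.1
grip_force: 0.0
```

{"api": "step_arm", "payload": {"plan": [[[13,42,1,0,0,0,1],[13,42,1,0,0,0,1],[13,42,1,0,0,0,1],[13,42,1,0,0,0,1],[13,42,1,0,0,0,1]]]}}

```text
t: 18.35
ee_pos: [569.8, 3.6, 349.5]
tool_rot: [180.0, 0.1, 7.5]
ft_force: [0.4, 0.6, 0.5]
opening: 85.6
grip_force: 0.0
```

{"api": "step_arm", "payload": {"plan": [[[13,42,2,0,0,0,1],[13,42,2,0,0,0,1],[13,42,3,0,0,0,1],[13,36,3,0,0,0,1],[0,0,0,0,0,0,1]]]}}

```text
t: 18.85
ee_pos: [643.2, -152.2, 337.7]
tool_rot: [-180.0, 0.3, 7.3]
ft_force: [-1.0, 0.7, -0.1]
opening: 85.4
grip_force: 0.0
```

```bash
python3 look.py book_small "(670,-148)" 172 w8.png
```

```text
book_small [256. 150.] 2989 [ 6.7043e+02 -1.4916e+02  8.5700e+00  1.1000e-01]
now [ 642.5 -150.6  338. ] [-179.97    0.26    7.31] n 3
[9.5, 0.7, 55.3] [-0.0002, 0.0015, -0.0073]
[9.5, 0.8, 55.3] [-0.0002, 0.0015, -0.0073]
[9.4, 0.9, 55.3] [-0.0002, 0.0015, -0.0073]
book_small [425. 167.] 5035 [ 6.7553e+02 -3.3848e+02  1.9940e+01  2.5000e-01]
```

View pics/w8.png

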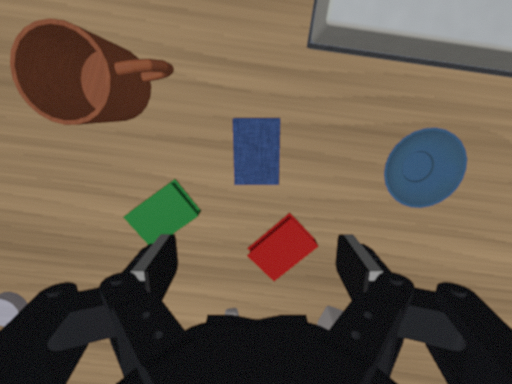

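The small blue book is at (256,150), with the red one at (283,245) and the green at (162,212), both clear of the fingers.

{"api": "step_arm", "payload": {"plan": [[[10,0,40,0,0,-0.015,1],[10,1,40,0,0,0,1],[8,0,40,0,0,0,1],[0,0,30,0,0,0,1],[0,0,5,0,0,0,1]]]}}

```text
t: 19.4
ee_pos: [667.9, -144.5, 180.7]
tool_rot: [-179.9, 0.5, 8.4]
ft_force: [-0.4, -0.3, -0.8]
opening: 85.4
grip_force: 0.0
```

{"api": "step_arm", "payload": {"plan": [[[0,0,5,0,0,0,1],[0,0,0,0,0,0,1],[0,0,0,0,0,0,1]]]}}

```text
t: 19.7
ee_pos: [670.9, -145.2, 183.1]
tool_rot: [180.0, -0.2, 8.4]
ft_force: [0.3, -0.2, 0.2]
opening: 85.5
grip_force: 0.0
```

{"api": "step_arm", "payload": {"plan": [[[0,3,4,0,0,0,1],[0,0,5,0,0,0,1],[0,0,0,0,0,0,1],[0,0,0,0,0,0,1]]]}}

```text
t: 20.1
ee_pos: [670.6, -148.5, 172.2]
tool_rot: [-180.0, 0.0, 8.4]
ft_force: [1.1, 1.4, 0.5]
opening: 85.6
grip_force: 0.0
```

{"api": "step_arm", "payload": {"plan": [[[0,0,0,0,0,0,0.3],[0,0,0,0,0,0,0.3],[0,0,0,0,0,0,0.3],[0,0,0,0,0,0,0.3],[0,0,0,0,0,0,0.3]]], "force": 35}}

```text
t: 20.6
ee_pos: [670.9, -148.4, 172.5]
tool_rot: [180.0, -0.0, 8.4]
ft_force: [-0.2, 0.8, 2.1]
opening: 49.3
grip_force: 37.1
```

```bash
python3 held.py 72 20 0
```

```text
row 190 width 103 first row 180
book centre ahead of TCP along tool x -0.9 [ 670.9 -148.4  172.5]
```

{"api": "step_arm", "payload": {"plan": [[[0,0,-10,0,0,0,0.3],[0,0,-25,0,0,0,0.3],[0,0,-35,0,0,0.04,0.3],[0,0,-35,0,0,0.1,0.3],[0,0,-15,0,0,0.1,0.3]]]}}

```text
t: 21.15
ee_pos: [671.4, -148.5, 296.7]
tool_rot: [180.0, -0.3, -5.6]
ft_force: [0.2, -0.1, -0.9]
opening: 49.5
grip_force: 36.7
```

{"api": "step_arm", "payload": {"plan": [[[0,0,0,0,0,0.1,0.3],[-10,-12,0,0,0,0,0.3],[-20,-24,0,0,0,0,0.3],[-27,-33,0,0,0,0,0.3],[-27,-33,0,0,0,0,0.3]]]}}

```text
t: 21.65
ee_pos: [606.5, -31.0, 291.7]
tool_rot: [180.0, 0.1, -11.0]
ft_force: [0.5, 1.0, -0.7]
opening: 49.1
grip_force: 36.8
```

{"api": "step_arm", "payload": {"plan": [[[-27,-33,0,0,0,0,0.3],[-27,-33,0,0,0,0,0.3],[-27,-33,0,0,0,0,0.3],[-27,-33,0,0,0,0,0.3],[-27,-33,0,0,0,0,0.3]]]}}

```text
t: 22.15
ee_pos: [505.4, 157.2, 292.2]
tool_rot: [180.0, 0.0, -11.0]
ft_force: [1.9, 0.7, 0.1]
opening: 49.4
grip_force: 36.8
```

{"api": "step_arm", "payload": {"plan": [[[-27,-33,0,0,0,0,0.3],[-27,-33,0,0,0,0,0.3],[-18,-24,0,0,0,0,0.3],[-10,-13,0,0,0,0,0.3],[0,0,0,0,0,0,0.3]]]}}

```text
t: 22.65
ee_pos: [445.1, 274.3, 292.2]
tool_rot: [180.0, 0.0, -10.8]
ft_force: [-0.5, -0.3, 0.2]
opening: 49.0
grip_force: 36.8
```

{"api": "step_arm", "payload": {"plan": [[[0,0,0,0,0,0,0.3],[0,0,0,0,0,0,0.3]]]}}

```text
t: 22.85
ee_pos: [446.5, 272.0, 292.1]
tool_rot: [180.0, 0.0, -11.1]
ft_force: [0.3, -1.2, -1.1]
opening: 49.6
grip_force: 36.8
```

{"api": "step_arm", "payload": {"plan": [[[-4,-6,0,0,0,0,0.3],[-4,-6,15,0,0,0,0.3],[0,0,20,0,0,0,0.3],[0,0,15,0,0,0,0.3],[0,0,0,0,0,0,0.3]]]}}

```text
t: 23.35
ee_pos: [440.7, 285.1, 240.3]
tool_rot: [179.8, 0.1, -11.2]
ft_force: [-0.3, 0.2, -2.0]
opening: 49.3
grip_force: 36.8
```

{"api": "step_arm", "payload": {"plan": [[[0,0,0,0,0,0,0.3],[0,0,0,0,0,0,0.3]]]}}

```text
t: 23.55
ee_pos: [441.5, 286.2, 243.1]
tool_rot: [-179.9, -0.0, -11.1]
ft_force: [0.6, -0.6, 0.1]
opening: 49.2
grip_force: 36.8
```

{"api": "step_arm", "payload": {"plan": [[[0,1,4,0,0,0,0.3],[0,0,0,0,0,0,0.3],[0,0,0,0,0,0,0.3]]]}}

```text
t: 23.85
ee_pos: [440.9, 284.9, 238.4]
tool_rot: [-180.0, -0.0, -11.1]
ft_force: [-0.1, 0.9, 0.2]
opening: 49.4
grip_force: 36.8
```

{"api": "step_arm", "payload": {"plan": [[[0,0,1,0,0,0,0.3],[0,0,0,0,0,0,0.3],[0,0,0,0,0,0,0.3]]]}}

```text
t: 24.15
ee_pos: [440.9, 285.0, 237.2]
tool_rot: [180.0, 0.0, -11.1]
ft_force: [0.5, -0.4, -0.8]
opening: 49.6
grip_force: 36.8
```

{"api": "step_arm", "payload": {"plan": [[[0,0,0.5,0,0,0,0.3],[0,0,0,0,0,0,0.3],[0,0,0,0,0,0,0.3]]]}}

```text
t: 24.45
ee_pos: [440.9, 285.0, 236.7]
tool_rot: [180.0, 0.0, -11.1]
ft_force: [-0.3, 0.3, -1.1]
opening: 49.3
grip_force: 36.8
```

{"api": "step_arm", "payload": {"plan": [[[0,0,0.5,0,0,0,0.3],[0,0,0,0,0,0,0.3],[0,0,0,0,0,0,0.3]]]}}

```text
t: 24.75
ee_pos: [440.9, 285.0, 236.4]
tool_rot: [-180.0, -0.0, -11.1]
ft_force: [-0.6, -1.2, 3.6]
opening: 49.5
grip_force: 37.2
```

{"api": "step_arm", "payload": {"plan": [[[0,0,0,0,0,0,0.75],[0,0,0,0,0,0,1],[0,0,0,0,0,0,1],[0,0,0,0,0,0,1],[0,0,0,0,0,0,1]]]}}

```text
t: 25.25
ee_pos: [440.9, 285.0, 236.1]
tool_rot: [180.0, 0.0, -11.1]
ft_force: [-1.0, 0.5, -0.8]
opening: 85.3
grip_force: 0.0
```

{"api": "step_arm", "payload": {"plan": [[[0,0,-15,0,0,0,1],[0,0,-30,0,0,0,1],[0,0,-40,0,0,0,1],[0,0,-40,0,0,0,1],[0,0,-10,0,0,0,1]]]}}

```text
t: 25.75
ee_pos: [441.7, 285.6, 376.0]
tool_rot: [-179.7, -0.2, -11.1]
ft_force: [0.1, 0.4, 0.1]
opening: 85.2
grip_force: 0.0
```

Run:
```python
from h import *
im,P=snap('wrist','w9.png')
for n,z in(('book_small',64),):
    for k in masks_of('wrist',n)[:2]: print(n,round(k['p'],2),k['region'].sum(),np.round(fit(P,k['region'],DIM[n],z,yaws=[-12,0]),2))
plan([432,-284,360],-14)
```

```text
book_small 0.91 3468 [ 4.4072e+02  2.8462e+02 -1.2420e+01  7.0000e-02]
now [441.1 285.3 373.2] [-1.7978e+02 -1.1000e-01 -1.1100e+01] n 13
[7.7, 43.1, 0.9] [-0.0003, -0.0001, 0.0039]
[7.9, 43.1, 0.9] [-0.0003, -0.0001, 0.0039]
[8.1, 43.0, 0.9] [-0.0003, -0.0001, 0.0039]
[8.2, 43.0, 0.9] [-0.0003, -0.0001, 0.0039]
[8.4, 43.0, 0.9] [-0.0003, -0.0001, 0.0039]
[8.6, 42.9, 0.9] [-0.0003, -0.0001, 0.0039]
[8.7, 42.9, 0.9] [-0.0003, -0.0001, 0.0039]
[8.9, 42.9, 0.9] [-0.0003, -0.0001, 0.0039]
[9.1, 42.8, 1.0] [-0.0003, -0.0001, 0.0039]
[9.2, 42.8, 1.0] [-0.0003, -0.0001, 0.0039]
[9.4, 42.8, 1.0] [-0.0003, -0.0001, 0.0039]
[9.6, 42.7, 1.0] [-0.0003, -0.0001, 0.0039]
[9.7, 42.7, 1.0] [-0.0003, -0.0001, 0.0039]
```

View pics/w9.png

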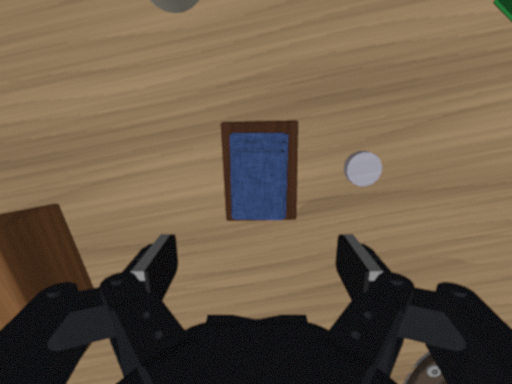

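The small book is on the stack, centred at (259,176). I'll cross over to the clock.

{"api": "step_arm", "payload": {"plan": [[[8,43,1,0,0,0.01,1],[8,43,1,0,0,0.01,1],[8,43,1,0,0,0.01,1],[8,43,1,0,0,0.01,1],[8,43,1,0,0,0.01,1]]]}}

```text
t: 26.35
ee_pos: [433.5, 64.7, 364.7]
tool_rot: [179.9, 0.1, -14.0]
ft_force: [1.1, 0.4, -0.3]
opening: 85.8
grip_force: 0.0
```

{"api": "step_arm", "payload": {"plan": [[[9,43,1,0,0,0,1],[9,43,1,0,0,0,1],[9,43,1,0,0,0,1],[9,43,1,0,0,0,1],[9,43,1,0,0,0,1]]]}}

```text
t: 26.85
ee_pos: [425.2, -154.8, 359.8]
tool_rot: [180.0, 0.1, -14.0]
ft_force: [2.0, 0.6, -0.1]
opening: 85.4
grip_force: 0.0
```

{"api": "step_arm", "payload": {"plan": [[[9,43,1,0,0,0,1],[9,43,1,0,0,0,1],[9,40,1,0,0,0,1],[0,0,0,0,0,0,1],[0,0,0,0,0,0,1]]]}}

```text
t: 27.35
ee_pos: [421.1, -282.6, 356.2]
tool_rot: [-180.0, 0.2, -14.1]
ft_force: [-0.5, -0.2, -0.2]
opening: 85.1
grip_force: 0.0
```

Run:
```python
from h import *
im,P=snap('wrist','w10.png')
for k in masks_of('wrist','clock')[:3]:
    print(round(k['p'],2),np.array(k['at'])*[512,384],k['region'].sum(),np.round(fit(P,k['region'],DIM['clock']),2),np.round(fit(P,k['region'],DIM['clock'],yaws=[75]),2))
print(robot.get_state()['ee_pos'],robot.get_state()['tool_rot'])
```

```text
0.73 [256.8192 149.6832] 1559 [ 4.5418e+02 -2.8772e+02 -1.7520e+01  1.2000e-01] [ 4.5408e+02 -2.8757e+02 -1.7160e+01  1.2000e-01]
[ 421.62698862 -281.30847003  357.1573356 ] [-1.79983966e+02  1.05718554e-01 -1.39702049e+01]
```

View pics/w10.png

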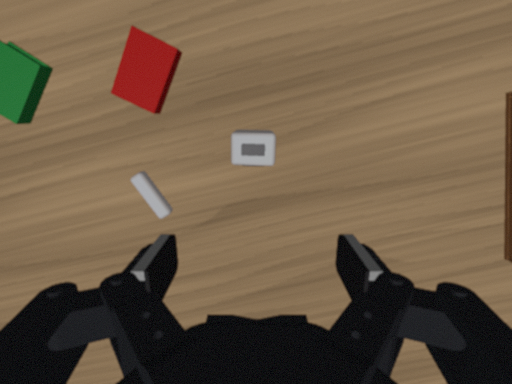

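The clock is at (253,148), with its wide side along the closing axis. The eraser at (150,195) is clear.

Run:
```python
from h import *
P=vision.camera_params('wrist'); w=world(P,[[232,148.5],[275,148.5],[253.5,131],[253.5,166],[253,149.5]],50); print(w.round(1), np.linalg.norm(w[0]-w[1]),np.linalg.norm(w[2]-w[3]))
im=cv2.imread('pics/w10.png',0); m=(im[110:185,215:295]>150).astype(np.uint8)
print(cv2.minAreaRect(np.argwhere(m)[:,::-1].astype(np.float32)))
```

```text
[[ 460.6 -265.7   50. ]
 [ 449.9 -308.4   50. ]
 [ 472.3 -291.4   50. ]
 [ 437.6 -282.6   50. ]
 [ 454.4 -286.3   50. ]] 44.080580435395945 35.78050280216901
((37.5, 39.0), (30.0, 41.0), 90.0)
```

{"api": "step_arm", "payload": {"plan": [[[12,-2,35,0,0,0,1],[12,-1,40,0,0,0,1],[10,-1,40,0,0,0,1],[0,0,35,0,0,0,1],[0,0,5,0,0,0,1]]]}}

```text
t: 27.95
ee_pos: [454.6, -284.3, 199.4]
tool_rot: [-180.0, 0.4, -13.9]
ft_force: [0.4, -0.3, -0.1]
opening: 85.6
grip_force: 0.0
```

{"api": "step_arm", "payload": {"plan": [[[0,0,5,0,0,0,1],[0,0,0,0,0,0,1],[0,0,0,0,0,0,1]]]}}

```text
t: 28.25
ee_pos: [456.6, -286.1, 200.0]
tool_rot: [180.0, -0.2, -13.9]
ft_force: [-0.5, -0.3, 0.6]
opening: 85.7
grip_force: 0.0
```

{"api": "step_arm", "payload": {"plan": [[[-1,0,8,0,0,0,1],[0,0,0,0,0,0,1],[0,0,0,0,0,0,1]]]}}

```text
t: 28.55
ee_pos: [454.7, -286.0, 190.4]
tool_rot: [-180.0, -0.0, -14.0]
ft_force: [0.4, 0.5, 0.2]
opening: 85.7
grip_force: 0.0
```

{"api": "step_arm", "payload": {"plan": [[[0,0,0,0,0,0,0.25],[0,0,0,0,0,0,0.25],[0,0,0,0,0,0,0.25],[0,0,0,0,0,0,0.25],[0,0,0,0,0,0,0.25]]], "force": 35}}

```text
t: 29.05
ee_pos: [455.1, -286.0, 190.5]
tool_rot: [180.0, -0.0, -14.0]
ft_force: [0.2, -0.0, 3.1]
opening: 45.5
grip_force: 36.7
```

Run:
```python
from h import *
snap('wrist','w11.png'); print(robot.get_state()['ee_pos'].round(1))
```

```text
[ 455.1 -286.1  190.5]
```

View pics/w11.png

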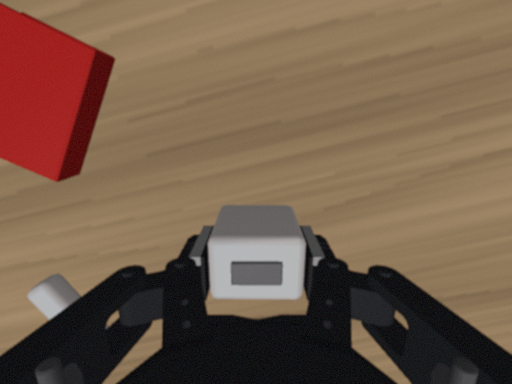

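The clock is gripped squarely across its width, with its top plate at (257,273).

Run:
```python
from h import *
s=robot.get_state();P=vision.camera_params('wrist'); w=world(P,[[257,237],[257,298]],50); w=np.r_[w,world(P,[[257,273]],52.5)]; y=np.radians(-14); print(((w-s['ee_pos'])[:,:2]@[np.cos(y),np.sin(y)]).round(1))
```

```text
[ 16.9 -15.2   0.2]
```

{"api": "step_arm", "payload": {"plan": [[[0,0,-10,0,0,0,0.25],[0,0,-25,0,0,0,0.25],[0,0,-35,0,0,0,0.25],[0,0,-35,0,0,0,0.25],[0,0,-15,0,0,0,0.25]]]}}

```text
t: 29.6
ee_pos: [455.4, -286.1, 314.0]
tool_rot: [180.0, -0.2, -13.9]
ft_force: [0.4, 0.2, -1.9]
opening: 45.6
grip_force: 36.3
```

{"api": "step_arm", "payload": {"plan": [[[0,0,0,0,0,0,0.25],[0,0,0,0,0,0,0.25]]]}}

```text
t: 29.8
ee_pos: [454.4, -285.7, 310.1]
tool_rot: [-180.0, -0.0, -14.0]
ft_force: [0.1, 0.6, -1.9]
opening: 45.4
grip_force: 36.3
```

{"api": "step_arm", "payload": {"plan": [[[0,0,0,0,0,-0.05,0.25],[-3,-15,0,0,0,0,0.25],[-6,-25,0,0,0,0,0.25],[-9,-40,0,0,0,0,0.25],[-9,-40,0,0,0,0,0.25]]]}}

```text
t: 30.3
ee_pos: [450.7, -162.1, 308.5]
tool_rot: [180.0, 0.2, -11.2]
ft_force: [1.8, 0.5, -1.2]
opening: 45.8
grip_force: 36.3
```

{"api": "step_arm", "payload": {"plan": [[[-9,-40,0,0,0,0,0.25],[-9,-40,0,0,0,0,0.25],[-9,-40,0,0,0,0,0.25],[-9,-40,0,0,0,0,0.25],[-9,-40,0,0,0,0,0.25]]]}}

```text
t: 30.8
ee_pos: [445.0, 43.3, 309.0]
tool_rot: [179.9, 0.1, -11.1]
ft_force: [1.0, 0.0, -1.8]
opening: 45.5
grip_force: 36.3
```

{"api": "step_arm", "payload": {"plan": [[[-9,-40,0,0,0,0,0.25],[-9,-40,0,0,0,0,0.25],[-9,-40,0,0,0,0,0.25],[-9,-40,0,0,0,0,0.25],[-6,-25,0,0,0,0,0.25]]]}}

```text
t: 31.3
ee_pos: [439.7, 233.8, 308.8]
tool_rot: [179.9, 0.1, -11.0]
ft_force: [0.8, -0.8, -1.4]
opening: 45.7
grip_force: 36.4
```

{"api": "step_arm", "payload": {"plan": [[[-3,-12,0,0,0,0,0.25],[0,0,0,0,0,0,0.25],[0,0,0,0,0,0,0.25],[0,0,0,0,0,0,0.25]]]}}

```text
t: 31.7
ee_pos: [439.5, 242.8, 309.7]
tool_rot: [179.9, 0.0, -11.2]
ft_force: [-0.6, 0.0, -1.7]
opening: 45.5
grip_force: 36.4
```

{"api": "step_arm", "payload": {"plan": [[[-3,-15,0,0,0,0,0.25],[-3,-17,0,0,0,0,0.25],[-2,-10,0,0,0,0,0.25],[0,0,0,0,0,0,0.25],[0,0,0,0,0,0,0.25]]]}}

```text
t: 32.2
ee_pos: [439.8, 287.0, 310.0]
tool_rot: [180.0, 0.0, -11.1]
ft_force: [-0.8, 0.2, -1.4]
opening: 45.6
grip_force: 36.4
```

{"api": "step_arm", "payload": {"plan": [[[0,0,10,0,0,0,0.25],[0,0,12,0,0,0,0.25],[0,0,6,0,0,0,0.25],[0,0,0,0,0,0,0.25],[0,0,0,0,0,0,0.25]]]}}

```text
t: 32.7
ee_pos: [440.0, 286.6, 281.9]
tool_rot: [180.0, 0.0, -11.1]
ft_force: [-0.5, -0.5, -1.2]
opening: 45.6
grip_force: 36.4
```

{"api": "step_arm", "payload": {"plan": [[[0,1.5,3,0,0,0,0.25],[0,0,2,0,0,0,0.25],[0,0,0,0,0,0,0.25],[0,0,0,0,0,0,0.25]]]}}

```text
t: 33.1
ee_pos: [439.6, 285.2, 277.3]
tool_rot: [-180.0, -0.0, -11.1]
ft_force: [0.9, 0.2, -1.7]
opening: 45.4
grip_force: 36.4
```

{"api": "step_arm", "payload": {"plan": [[[0,0,1,0,0,0,0.25],[0,0,0,0,0,0,0.25],[0,0,0,0,0,0,0.25]]]}}

```text
t: 33.4
ee_pos: [439.6, 285.2, 276.2]
tool_rot: [180.0, -0.0, -11.1]
ft_force: [1.2, -0.8, -1.3]
opening: 45.3
grip_force: 36.4
```

{"api": "step_arm", "payload": {"plan": [[[0,0,0.5,0,0,0,0.25],[0,0,0,0,0,0,0.25],[0,0,0,0,0,0,0.25]]]}}

```text
t: 33.7
ee_pos: [439.6, 285.2, 275.7]
tool_rot: [180.0, -0.0, -11.1]
ft_force: [0.8, -0.2, -1.0]
opening: 45.6
grip_force: 36.4
```

{"api": "step_arm", "payload": {"plan": [[[0,0,0.7,0,0,0,0.25],[0,0,0,0,0,0,0.25],[0,0,0,0,0,0,0.25]]]}}

```text
t: 34.0
ee_pos: [439.6, 285.2, 275.0]
tool_rot: [180.0, 0.0, -11.1]
ft_force: [-0.3, 0.3, -1.3]
opening: 45.3
grip_force: 36.4
```

{"api": "step_arm", "payload": {"plan": [[[0,0,0.5,0,0,0,0.25],[0,0,0,0,0,0,0.25],[0,0,0,0,0,0,0.25]]]}}

```text
t: 34.3
ee_pos: [439.6, 285.2, 274.5]
tool_rot: [180.0, 0.0, -11.1]
ft_force: [-0.2, 0.2, -1.1]
opening: 45.4
grip_force: 36.4
```

{"api": "step_arm", "payload": {"plan": [[[0,0,0.4,0,0,0,0.25],[0,0,0,0,0,0,0.25],[0,0,0,0,0,0,0.25]]]}}

```text
t: 34.6
ee_pos: [439.6, 285.2, 274.4]
tool_rot: [-180.0, -0.0, -11.1]
ft_force: [-2.1, -0.7, 4.7]
opening: 45.5
grip_force: 37.1
```

Contact. I'll release and lift straight up.

{"api": "step_arm", "payload": {"plan": [[[0,0,0,0,0,0,0.7],[0,0,0,0,0,0,1],[0,0,0,0,0,0,1],[0,0,0,0,0,0,1],[0,0,0,0,0,0,1]]]}}

```text
t: 35.1
ee_pos: [439.6, 285.2, 274.0]
tool_rot: [180.0, 0.0, -11.1]
ft_force: [-0.3, -0.4, -0.5]
opening: 85.4
grip_force: 0.0
```

{"api": "step_arm", "payload": {"plan": [[[0,0,-10,0,0,0,1],[0,0,-25,0,0,0,1],[0,0,-35,0,0,0,1],[0,0,-30,0,0,0,1],[0,0,0,0,0,0,1]]]}}

```text
t: 35.6
ee_pos: [440.5, 285.9, 379.4]
tool_rot: [-179.6, -0.3, -11.1]
ft_force: [-0.4, 0.1, -0.2]
opening: 85.7
grip_force: 0.0
```

Run:
```python
from h import *
im,P=snap('scene'); c=project(P,np.array([[440,285,60.]]))[0].astype(int); print(c)
c=np.clip(c,[100,75],[412,309]); a=im[c[1]-75:c[1]+75,c[0]-100:c[0]+100]
w,Q=snap('wrist')
k=masks_of('wrist','clock')
for k in k[:1]: print(round(k['p'],2),np.round(fit(Q,k['region'],DIM['clock'],84,yaws=[-12]),2))
a=cv2.resize(a,(512,384)); b=cv2.resize(np.hstack([a,w]),(800,300)); cv2.imwrite('pics/fin.png',b[:,:,::-1])
```

```text
[401 215]
0.65 [ 4.4049e+02  2.8456e+02 -1.4730e+01  1.4000e-01]
```

View pics/fin.png

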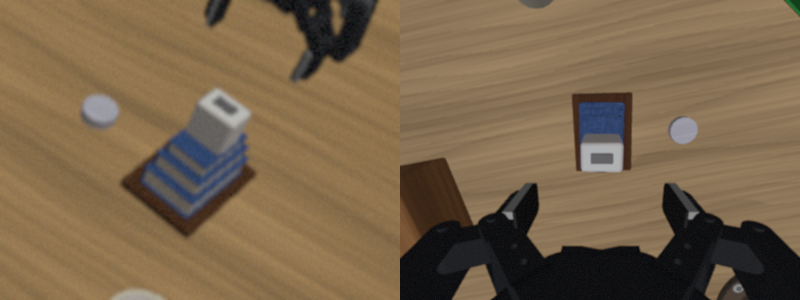

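The scene half shows the full stack (about (190,160)) with the clock upright on top and the gripper clear. The clock fit matches the small book's centre to under 1 mm, so I'll hand the job in.

```bash
python3 -c "
from rig import robot
print(robot.sign_off())"
```

```text
the job is handed in; nothing more can be done
None
```

The job is handed in: the large, medium and small books are stacked centred on the board with the clock upright on top, everything let go, and the mug, candle and dish never touched; the sign-off returned no verdict.

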